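Roll the catering tin into its rest

ROBOT

A 7-joint arm with a two-finger parallel gripper is mounted at the origin on the work surface. World frame = base frame: x ahead of the robot, y to its left, z up, the work surface at z = 0. Lengths are in m, angles in rad, forces in N, time in s.
With the tool pointing down it reaches from about 0.4 to 0.875 m from the base axis. Payload 4.4 kg.
Tool frame: the origin (TCP) lies midway between the tips of the shut fingers; the grasp point (between the pads) lies 19 mm behind it (ctrl.hold_point_z is the z of the grasp point in the tool frame, in m); z points along the fingers, y is the direction in which the jaws open and shut (so a half turn about z gives the same grasp; the last joint's range is limited). The gripper opens to 85 mm and grips with 20 to 120 N. Pads are 22 mm wide; open, the fingers measure 114 mm over their backs; the gripper's body (76 mm by 85 mm) begins 54 mm behind the grasp point. The pads swing forward as they close: fully open they stand 13 mm farther back than shut.
Start: joints at [1.07, 0.628, 0.038, 1.517, -0.027, 0.996, -0.02], TCP at [0.274, -0.59, 0.231] pointing down, gripper open.
Joint ranges: [-3.06, 3.06], [-0.37, 2.12], [-1.25, 1.32], [0.18, 2.47], [-1.1, 4.24], [0.23, 1.98], [-2.94, 2.94]. Speed limits (rad/s): [2.57, 2.57, 3.14, 3.14, 3.14, 3.14, 3.14].

INTERFACE

Orientations are given as a 3x3 rotation matrix whose columns are the frame's x, y, z axes.
In Python, from cell import ctrl, optics, spotter gives the robot as it stands.
- The arm moves only by the tool servo_tool, never from a script. Its argument "plan" is a list of rows, each an object of numbers: "x", "y", "z": the shift along the world's x, y, z in mm; "roll": the turn about the world's z in rad; "claw": the opening in per cent of the stroke, from 0 (shut) to 100 (fully open). In form: [{"x": .., "y": .., "z": .., "roll": .., "claw": ..}, ...]. A call has 1 to 10 rows; each row shifts and turns the commanded pose from where the row before left it; what a row does not reach is not made up. A row lasts 1/8 s, in which the tool goes at most 62.5 mm and 10.7 degrees, less where a joint would pass 70% of its speed; a pose out of reach is approached as far as the arm can. A call with a gripper value outside its range is refused whole. The fingers move at their own pace and stop on an object; "squeeze" is the grip in N (left out, the last holds). Time passes only in rows, so rows that do not move let the fingers close. It gives the time, the measured TCP pose, the force and the opening at its end, in the units of the state.
- ctrl.state(): the state, without advancing time (a new reading comes with each control period).
- optics.grab_frame(name): name is "scene" or "side" or "wrist"; returns (picture, depth): 420x560x3 uint8, red, green, blue; 420x560 float32, m along the optical axis (not along the pixel's ray), 0 where there is no reading.
- optics.get_calibration(name): a dict with "mtx" (3x3 intrinsics, pixels), "rvec" (rotation vector, rad) and "tvec" (3), from world to camera coordinates, as OpenCV has them. Camera axes: x right, y down, z forward; pixel columns grow to the right and rows downward; lengths in m; the calibration is good to about 2 mm. The wrist camera is an equidistant fisheye: a pixel r from the principal point sees the ray r / f radians off the axis. A picture is of the moment at which its call begins: read the wrist's pose just before it. get_calibration takes no time and is no camera call; for the wrist camera it gives the pose at the moment of the call.
- ctrl.sign_off(): hands the job in, once; it reports no verdict.
Trained networks look in the newest picture that a camera, given by its name, has taken for a name from the list of things; names that differ only in an ending like _2 or _b are one class to them, and where a whole thing is asked for, a point or a joint stands for the part that bears it (a point fixed in the world has none). Each returns a list of dicts, best first, with "conf" (0 to 1); they miss things now and then, are a little off and sometimes report something else, mostly with a low value. They report only what shows in the picture. A call takes as long as a camera call. They do not tell look-alikes from the thing itself.
- spotter.look_for(camera, name): "point" ([x, y, z] in m, in world coordinates, good to about 4 mm: the middle of the surface that is visible of it).
- spotter.masks_of(camera, name): "mask" (420x560 bool, what is visible of it).
The state is a dict: "t": time; "q": joint angles; "dq": joint speeds; "joint_torque": joint torques, N m; "position": TCP position; "tool_rot": TCP orientation; "contact_force": force on the tool from outside, world axes, zero at the start; "torque": the same for the moment, N m; "grip_width": finger opening in m.
Only numpy, scipy, OpenCV 4.12 (cv2) and the standard library are available. Lean on these libraries where they do the work, as an engineer would, in place of code of your own. Each camera call takes 0.05 s, during which the arm holds its last target. There are 200 camera calls.

TASK

The big food tin is lying on its side on the steel packing table. Roll it along the table into the low rectangular steel rest frame, by pushing with the fingertips on its top half, so that it stops settled between the two long bars of the frame and does not run on past it. Do not grasp, lift or fling the tin, and leave the small upright tin and the cup where they stand.

Things in the scene. Friction and masses are not known exactly. Their poses are not given: they have to be found in the camera images.
- tin: Big food tin lying on its side: plain cylinder, 100 mm diameter, 120 mm long, paper label, 0.7 to 0.95 kg. Rolls freely and rolls on if let go while moving; a fingertip on its crest travels twice as far as the tin. Origin: the cylinder's centre; x along its axis, z up at the start, turning as it rolls. Starts 140 to 200 mm to either side (rest's y) of the rest, squared to it within 4 degrees and 12 mm.
- rest: Low rectangular frame of dark steel bars fixed to the table, 220 mm long (its x). Two long half-round bars, 6 mm wide, 3 mm high, centre lines at y = -19 and +19 mm; flat end bars 10 mm wide, 3 mm high. Open inside: a settled tin lies on the table between the long bars. The tin must be rolled over the nearer bar, rising 3 mm (about 2 N at its top). Origin: frame's centre, at table height.
- small_tin: Bystander: small upright food tin, 60 mm in diameter, 85 mm high, standing free to one side. Origin at the centre of its underside.
- cup: Bystander: open steel cup, 68 mm in diameter at the rim, 85 mm high, standing free to the other side. Origin at the centre of its underside.
Things that resemble listed ones, but are neither listed nor needed, are in the scene too. Several things have the shape of the rest; the one meant has the colours described above.

How it is judged:
On the way, in this order (a step that is already met when the one before it is completed fails the run):
1. the tin has rolled a quarter turn (angle between tin's own z axis and vertical above 1.3 rad), for 0.05 s.
2. the tin has rolled on well over a third of a turn (angle between tin's own z axis and vertical above 2.2 rad), for 0.05 s.
At the end, for the whole second after the job is handed in: The tin rests on the table between the two long bars of the rest: its centre within 10 mm of the frame's middle line and within 45 mm of its middle lengthwise, no higher than 52 mm, its axis within 0.12 rad of the bars, still (y of tin in the frame of rest between -0.01 and 0.01 m and x of tin in the frame of rest between -0.045 and 0.045 m and height (world z) of tin below 0.052 m and angle between the x axis of tin and the x axis of rest, either way round below 0.12 rad and linear speed of tin below 0.02 m/s); the robot touches nothing.
It fails at once if the tin is lifted or carried (height (world z) of tin above 0.064 m).
It fails at once if the tin is tipped up on end (angle between tin's own x axis and vertical below 1.37 rad or angle between tin's own x axis and vertical above 1.77 rad).
It fails at once if the tin is flung (faster than 0.4 m/s) (linear speed of tin above 0.4 m/s).
It fails at once if the tin is pushed from low down instead of on its top half (contact force between the fingers and tin above 0.5 N and height (world z) of the grasp point below 0.06 m).
It fails at once if the small tin or the cup is disturbed (moved 20 mm) (distance of any of small_tin, cup from where it was at the start of the episode above 0.02 m).
It also fails if it takes over 58 s, if anything falls off the work surface, if the arm or the gripper's body presses on something with over 40 N, if the wrist force passes 120 N, or if a joint passes its speed limit or range.

## Working session

There is one attempt and no reset: what is moved stays moved. The work goes in short steps, Python scripts to look and compute and a tool call to move; the robot and the scene stay as the last step left them, time stands still between calls to the robot, and variables do not carry over. Pictures are saved under pics/ and viewed, about 8 in all and at most 12, crops included, and the job is handed in when it is done.

Besides the shell and the picture viewer there is one more tool, called after "Call:" as name(argument=value, ...), one argument or row to a line, values as JSON. servo_tool: Moves the arm, as the interface text tells. Its arguments: {"type":"object","properties":{"plan":{"type":"array","items":{"type":"object","properties":{"x":{"type":"number"},"y":{"type":"number"},"z":{"type":"number"},"roll":{"type":"number"},"claw":{"type":"number"}}}},"squeeze":{"type":"number"}},"required":["plan"]}

```bash
mkdir -p pics; ls; cat > h.py <<'E'
import numpy as np, cv2
from cell import ctrl, optics, spotter
def save(n,im): cv2.imwrite('pics/'+n+'.png',np.ascontiguousarray(im[...,::-1]))
def cloud(cam,depth):
    c=optics.get_calibration(cam);K=np.array(c['mtx']);R=cv2.Rodrigues(np.array(c['rvec'],float))[0];t=np.array(c['tvec'],float).ravel()
    v,u=np.mgrid[:420,:560];P=np.stack([(u-K[0,2])/K[0,0]*depth,(v-K[1,2])/K[1,1]*depth,depth],-1)
    P=(P-t)@R; P[depth==0]=np.nan
    return P
E
python3 - <<'E'
from h import *
s=ctrl.state();print(s['t'],s['position'],s['tool_rot'],s['grip_width'],ctrl.hold_point_z)
ims=[]
for c in('scene','side'):
    im,d=optics.grab_frame(c);np.savez('pics/'+c,im=im,d=d,P=cloud(c,d));save(c+'0',im)
    for n in('tin','rest','small_tin','cup'):
        for r in spotter.look_for(c,n):print(c,n,np.round(r['point'],3),round(r['conf'],2))
E
```

```text
pics
0.0 [ 0.27355556 -0.58894026  0.23039417] [[ 9.06962457e-01  4.21210695e-01 -8.07048735e-04]
 [ 4.21211468e-01 -9.06960819e-01  1.72395917e-03]
 [-5.81154191e-06 -1.90350443e-03 -9.99998188e-01]] 0.08559204654371391 -0.0187
scene tin [0.585 0.084 0.084] 0.89
scene rest [0.336 0.166 0.002] 0.82
scene rest [ 0.57  -0.042  0.002] 0.8
scene small_tin [0.495 0.368 0.068] 0.86
scene cup [ 0.438 -0.376  0.049] 0.85
side tin [0.567 0.131 0.082] 0.67
side rest [0.32  0.17  0.011] 0.95
side rest [ 0.559 -0.034  0.002] 0.63
side rest [ 0.336 -0.2    0.01 ] 0.52
side small_tin [0.48  0.408 0.082] 0.88
side cup [ 0.45  -0.359  0.06 ] 0.91
```

View pics/scene0.png

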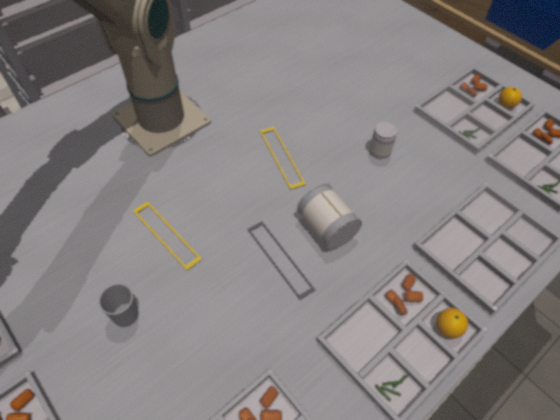

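View pics/side0.png

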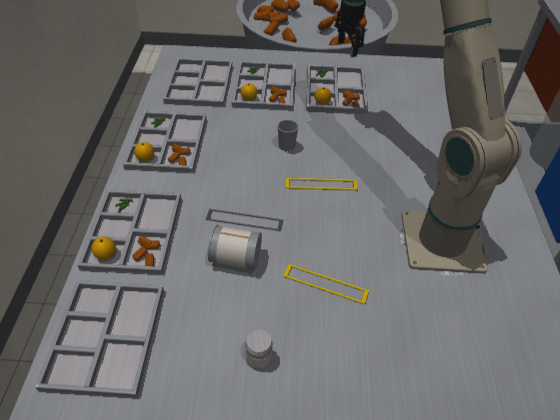

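In the scene view there are three frame-shaped things: yellow at (282,157), yellow at (167,235) and dark steel at (281,259). Only the dark one fits "dark steel bars". The tin is at (328,217), the small tin at (384,140) and the cup at (120,305). Next I'll measure, and check the frame in a crop.

```bash
python3 - <<'E'
from h import *
from scipy.optimize import least_squares
for c,box in(('scene',(235,320,210,305)),('side',(200,290,203,235))):
    z=np.load('pics/'+c+'.npz');im,P=z['im'],z['P'];x0,x1,y0,y1=box
    g=cv2.cvtColor(im,cv2.COLOR_RGB2GRAY).astype(float);bg=cv2.medianBlur(im,21)@np.array([.3,.59,.11])
    m=np.zeros(g.shape,bool);m[y0:y1,x0:x1]=True
    m&=(bg-g>25)&(np.abs(P[...,2])<.012)
    n,l,st,_=cv2.connectedComponentsWithStats(m.astype(np.uint8),connectivity=8)
    k=1+np.argmax(st[1:,4]);m=l==k
    Q=P[m][:,:2];r=cv2.minAreaRect((Q*1000).astype(np.float32));print(c,'rest',m.sum(),st[k],r,np.nanmedian(P[m][:,2]))
    # tin points
    q=P[(P[...,2]>.02)&(abs(P[...,0]-.58)<.11)&(abs(P[...,1]-.12)<.11)&(P[...,2]<.12)]
    print(len(q),q.min(0),q.max(0))
    def f(p):
        d=np.array([np.cos(p[2]),np.sin(p[2])]);w=q[:,:2]-p[:2];s=w@np.array([-d[1],d[0]])
        return np.hypot(s,q[:,2]-.05)-.05
    s=least_squares(f,[.58,.12,0.],loss='soft_l1',f_scale=.002)
    d=np.array([np.cos(s.x[2]),np.sin(s.x[2])]);a=(q[:,:2]-s.x[:2])@d
    lo,hi=np.percentile(a,[.5,99.5]);print('tin centre',s.x[:2]+d*(lo+hi)/2,'len',hi-lo,'ang',np.degrees(s.x[2]),'rms',np.sqrt(np.median(f(s.x)**2)))
    v=im[max(y0-60,0):y1+10,x0-10:x1+60];v=cv2.resize(v,None,fx=4,fy=4,interpolation=cv2.INTER_CUBIC)
    if c=='scene':save('crop1',v)
E
```

```text
scene rest 580 [248 222  67  78 580] ((559.4592895507812, -37.970863342285156), (46.56716537475586, 220.47952270507812), 83.30671691894531) 0.0022374524673915356
2486 [0.50112363 0.04416417 0.02011267] [0.6349403  0.15512679 0.10310808]
tin centre [0.56891031 0.10486115] len 0.12157713614728044 ang -7.948475588483819 rms 0.0017645842110545953
side rest 367 [206 209  78  22 367] ((560.2037963867188, -37.74458312988281), (49.588104248046875, 221.37701416015625), 83.1156997680664) 0.001879037010918239
1860 [0.50304352 0.05173643 0.02016327] [0.63524226 0.16269559 0.10385065]
tin centre [0.56812748 0.10173007] len 0.12031156492688361 ang -8.105032480648232 rms 0.001718401096618453
```

View pics/crop1.png

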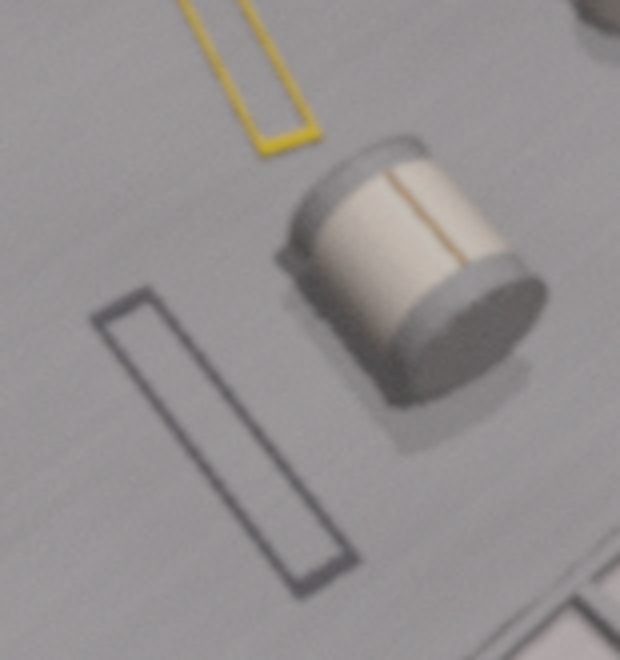

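The crop confirms it: the dark steel frame is at crop (225,440), beside the tin, and the other frame in view is yellow. Estimates from both cameras agree:

| Thing | Centre (m) | Axis angle |
|---|---|---|
| Rest | (0.560, -0.038) | -6.8° |
| Tin | (0.5685, 0.103) | -8.0° |

The tin is 141 mm to the rest's +y side. I'll bring the open fingers above the far side of the tin, with the jaw line parallel to its axis so that both fingertips push.

Call:
servo_tool(
  plan=[
    {"x":19,"y":47.5,"z":0,"roll":0.0623,"claw":100},
    {"x":19,"y":47.5,"z":0,"roll":0.0623,"claw":100},
    {"x":19,"y":47.5,"z":0,"roll":0.0623,"claw":100},
    {"x":19,"y":47.5,"z":0,"roll":0.0623,"claw":100},
    {"x":19,"y":47.5,"z":0,"roll":0.0623,"claw":100},
    {"x":19,"y":47.5,"z":0,"roll":0.0623,"claw":100},
    {"x":19,"y":47.5,"z":0,"roll":0.0623,"claw":100},
    {"x":19,"y":47.5,"z":0,"roll":0.0623,"claw":100},
  ],
)

```text
t: 1.5
position: [0.4265, -0.2081, 0.2317]
tool_rot: [[0.594, 0.805, 0.001], [0.805, -0.594, -0.0], [0.0, 0.001, -1.0]]
contact_force: [1.0, -0.1, -0.6]
grip_width: 0.0851
```

Call:
servo_tool(
  plan=[
    {"x":19,"y":47.5,"z":0,"roll":0.0623,"claw":100},
    {"x":19,"y":47.5,"z":0,"roll":0.0623,"claw":100},
    {"x":19,"y":47.5,"z":0,"roll":0.0623,"claw":100},
    {"x":19,"y":47.5,"z":0,"roll":0.0623,"claw":100},
    {"x":19,"y":47.5,"z":0,"roll":0.0623,"claw":100},
    {"x":19,"y":47.5,"z":0,"roll":0.0623,"claw":100},
    {"x":19,"y":47.5,"z":0,"roll":0.0623,"claw":100},
    {"x":19,"y":47.5,"z":0,"roll":0.0623,"claw":100},
    {"x":0,"y":0,"z":0,"roll":0,"claw":100},
    {"x":0,"y":0,"z":0,"roll":0,"claw":100},
  ],
)

```text
t: 2.75
position: [0.5776, 0.1698, 0.2311]
tool_rot: [[0.139, 0.99, -0.001], [0.99, -0.139, -0.001], [-0.001, -0.0, -1.0]]
contact_force: [-0.2, -0.4, -0.7]
grip_width: 0.0853
```

Call:
servo_tool(
  plan=[
    {"x":0,"y":2,"z":-50,"roll":0,"claw":100},
    {"x":0,"y":0,"z":-50,"roll":0,"claw":100},
    {"x":0,"y":0,"z":-40,"roll":0,"claw":100},
    {"x":0,"y":0,"z":-19,"roll":0,"claw":100},
    {"x":0,"y":0,"z":0,"roll":0,"claw":100},
  ],
)

```text
t: 3.38
position: [0.5774, 0.1712, 0.0717]
tool_rot: [[0.14, 0.99, -0.002], [0.99, -0.14, -0.001], [-0.001, -0.002, -1.0]]
contact_force: [-0.1, 0.0, 0.7]
grip_width: 0.0852
```

```bash
cat >> h.py <<'E'
from scipy.optimize import least_squares
O=np.array([.560,-.038]);A=np.radians(-6.8);EX=np.array([np.cos(A),np.sin(A)]);EY=np.array([-EX[1],EX[0]])
def tin(cam,name=None,g=None,fz=False,box=None):
    """fit the lying cylinder in the depth inside the network's mask; report in the rest frame"""
    im,d=optics.grab_frame(cam);P=cloud(cam,d)
    if name:
        v=im
        if box:v=cv2.resize(im[box[2]:box[3],box[0]:box[1]],None,fx=box[4],fy=box[4],interpolation=cv2.INTER_CUBIC)
        save(name,v)
    ms=[m for m in spotter.masks_of(cam,'tin')]
    for m in ms[:2]:
        q=P[cv2.erode(m['mask'].astype(np.uint8),np.ones((3,3)))>0];q=q[np.isfinite(q[:,0])&(q[:,2]>.015)]
        if len(q)<80: continue
        c0=np.median(q,0)
        def f(p):
            n=np.array([-np.sin(p[2]),np.cos(p[2])]);return np.hypot((q[:,:2]-p[:2])@n,q[:,2]-p[3])-.05
        s=least_squares(f,[c0[0],c0[1]-.01,A,.05],loss='soft_l1',f_scale=.002,bounds=([-1,-1,A-.5,.049 if not fz else .04],[1,1,A+.5,.054]))
        e=np.array([np.cos(s.x[2]),np.sin(s.x[2])]);a=(q[:,:2]-s.x[:2])@e;lo,hi=np.percentile(a,[.5,99.5])
        c=s.x[:2]+e*(lo+hi)/2;w=c-O
        print(cam,'conf %.2f n %d tin rest-x %.1f rest-y %.1f mm, len %.1f, ang to rest %.2f deg, z %.1f, world'%(m['conf'],len(q),1e3*w@EX,1e3*w@EY,1e3*(hi-lo),np.degrees(s.x[2]-A),s.x[3]*1e3),np.round(c,4))
E
python3 - <<'E'
from h import *
tin('side','side1',box=(150,350,150,300,4));tin('scene')
s=ctrl.state();print(s['position'],s['contact_force'])
# tip height: lowest finger points near the TCP in side depth
im,d=optics.grab_frame('side');P=cloud('side',d);p=s['position'];n=np.array([.139,.99])
w=(P[...,:2]-p[:2]);m=(abs(w@n)<.03)&(np.abs(w@np.array([.99,-.139]))<.07)&(P[...,2]>.02)&(P[...,2]<.14)
q=P[m];print(len(q),np.nanpercentile(q[:,2],[1,5,50]),np.nanpercentile((q[:,:2]-p[:2])@n,[2,98]))
E
```

```text
side conf 0.76 n 566 tin rest-x -13.7 rest-y 139.8 mm, len 110.4, ang to rest -1.75 deg, z 50.5, world [0.563  0.1024]
scene conf 0.98 n 2293 tin rest-x -6.8 rest-y 142.7 mm, len 118.6, ang to rest -1.25 deg, z 49.0, world [0.5701 0.1045]
[0.57913169 0.17278189 0.0741351 ] [ 0.76799757 -0.55856644  0.07868369]
707 [0.02705495 0.03466365 0.06720036] [-0.02950318  0.01158689]
```

View pics/side1.png

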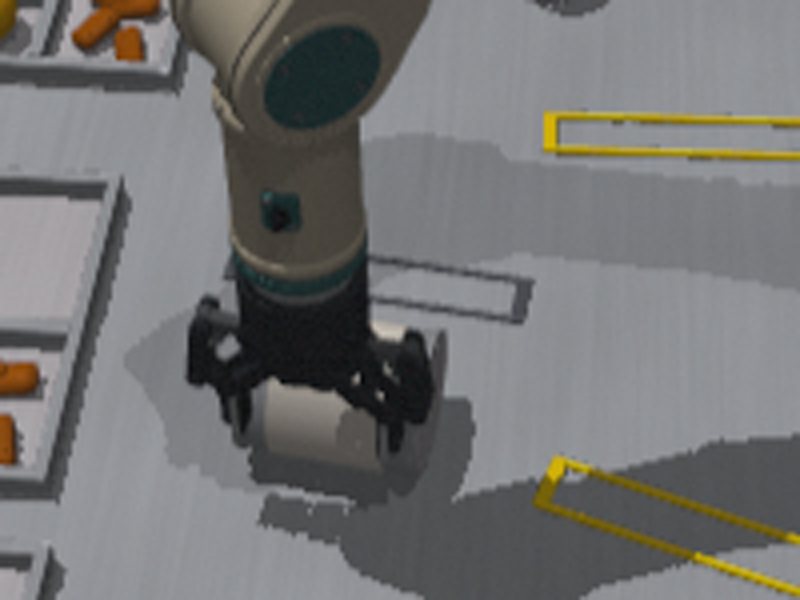

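The fingertips stand behind the tin at crop (238,410) and (398,430), one near each end of it. The frame lies ahead, and the tin is in place. I'll approach slowly until they touch.

Call:
servo_tool(
  plan=[
    {"x":-0.8,"y":-6,"z":0,"roll":0,"claw":100},
    {"x":-0.8,"y":-6,"z":0,"roll":0,"claw":100},
    {"x":-0.4,"y":-3,"z":0,"roll":0,"claw":100},
    {"x":0,"y":0,"z":0,"roll":0,"claw":100},
  ],
)

```text
t: 4.12
position: [0.5758, 0.1569, 0.0723]
tool_rot: [[0.139, 0.99, -0.0], [0.99, -0.139, -0.0], [-0.0, -0.0, -1.0]]
contact_force: [0.6, -0.2, 0.3]
grip_width: 0.0855
```

Call:
servo_tool(
  plan=[
    {"x":-0.5,"y":-3.5,"z":0,"roll":0,"claw":100},
    {"x":-0.5,"y":-3.5,"z":0,"roll":0,"claw":100},
  ],
)

```text
t: 4.38
position: [0.5747, 0.1504, 0.0722]
tool_rot: [[0.138, 0.99, -0.0], [0.99, -0.138, 0.0], [0.0, -0.0, -1.0]]
contact_force: [0.4, -0.3, -1.2]
grip_width: 0.0853
```

Call:
servo_tool(
  plan=[
    {"x":-0.6,"y":-4.3,"z":0.8,"roll":0,"claw":100},
    {"x":-1.2,"y":-8.6,"z":2.6,"roll":0,"claw":100},
    {"x":-0.6,"y":-4.4,"z":1.2,"roll":0,"claw":100},
  ],
)

```text
t: 4.75
position: [0.5723, 0.1329, 0.0776]
tool_rot: [[0.139, 0.99, 0.0], [0.99, -0.139, 0.0], [0.0, 0.0, -1.0]]
contact_force: [-1.2, 1.2, 4.9]
grip_width: 0.0856
```

```bash
python3 - <<'E'
from h import *
tin('scene','sc2',box=(250,400,150,270,4))
s=ctrl.state();print(s['position'],s['contact_force'])
E
```

```text
scene conf 0.68 n 2252 tin rest-x -6.1 rest-y 134.5 mm, len 117.3, ang to rest -1.25 deg, z 49.0, world [0.5698 0.0963]
[0.5723264  0.13270025 0.07770348] [-1.73615899  1.03595006  3.70391943]
```

View pics/sc2.png

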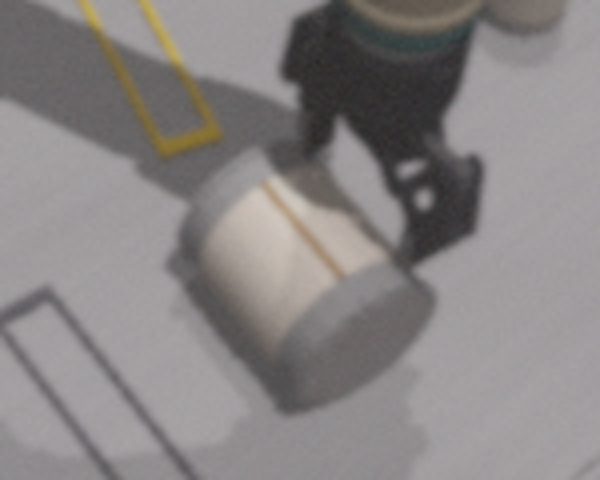

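The fingertips touch the tin's upper back and it has started to move (rest-y 134.5 mm, about 4 N). I'll continue the stroke along the rolling curve.

Call:
servo_tool(
  plan=[
    {"x":-1.3,"y":-9.4,"z":2.2,"roll":0,"claw":100},
    {"x":-1.3,"y":-9.6,"z":1.7,"roll":0,"claw":100},
    {"x":-1.4,"y":-9.8,"z":1.2,"roll":0,"claw":100},
    {"x":-1.4,"y":-9.9,"z":0.8,"roll":0,"claw":100},
    {"x":-0.7,"y":-5,"z":0.2,"roll":0,"claw":100},
    {"x":0,"y":0,"z":0,"roll":0,"claw":100},
  ],
)

```text
t: 5.6
position: [0.5664, 0.0894, 0.0856]
tool_rot: [[0.139, 0.99, 0.001], [0.99, -0.139, 0.0], [0.001, 0.001, -1.0]]
contact_force: [-5.6, 2.4, 20.1]
grip_width: 0.0851
```

```bash
python3 - <<'E'
from h import *
tin('scene','sc3',box=(220,370,150,270,4))
s=ctrl.state();print(s['position'],s['contact_force'])
E
```

```text
scene conf 0.63 n 2115 tin rest-x -7.0 rest-y 111.6 mm, len 118.1, ang to rest -0.98 deg, z 49.0, world [0.5662 0.0737]
[0.56645002 0.08980363 0.08554504] [-5.03348003  1.80023392 20.94513608]
```

View pics/sc3.png

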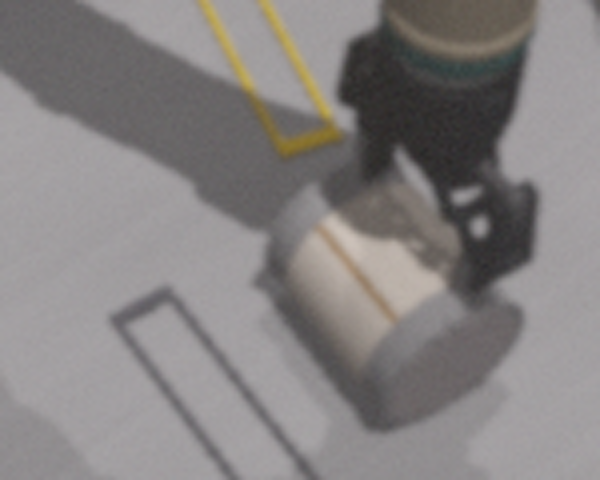

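The tin is rolling: the label line has moved from the crest to the front side, near crop (355,275), and rest-y is now 112 mm. The preload is 20 N, so I'll ease it slightly and keep going over the crest.

Call:
servo_tool(
  plan=[
    {"x":-0.7,"y":-5,"z":0.8,"roll":0,"claw":100},
    {"x":-1.3,"y":-9.5,"z":0.4,"roll":0,"claw":100},
    {"x":-1.3,"y":-9.5,"z":0,"roll":0,"claw":100},
    {"x":-0.7,"y":-5,"z":0,"roll":0,"claw":100},
    {"x":0,"y":0,"z":0,"roll":0,"claw":100},
  ],
)

```text
t: 6.32
position: [0.562, 0.0592, 0.0866]
tool_rot: [[0.139, 0.99, 0.0], [0.99, -0.139, -0.001], [-0.001, 0.001, -1.0]]
contact_force: [-5.6, 0.2, 21.3]
grip_width: 0.0853
```

```bash
python3 - <<'E'
from h import *
tin('scene')
s=ctrl.state();print(s['position'],s['contact_force'])
E
```

```text
scene conf 0.67 n 1930 tin rest-x -7.4 rest-y 96.3 mm, len 117.9, ang to rest -1.03 deg, z 49.0, world [0.564  0.0585]
[0.56205667 0.05962361 0.08664173] [-5.92405319  0.34427451 21.83804948]
```

Call:
servo_tool(
  plan=[
    {"x":-0.7,"y":-5,"z":0.5,"roll":0,"claw":100},
    {"x":-1.4,"y":-10,"z":0.2,"roll":0,"claw":100},
    {"x":-1.4,"y":-10,"z":0,"roll":0,"claw":100},
    {"x":-1.4,"y":-10,"z":-0.5,"roll":0,"claw":100},
    {"x":-1.4,"y":-10,"z":-1,"roll":0,"claw":100},
    {"x":-0.7,"y":-5,"z":-0.7,"roll":0,"claw":100},
    {"x":0,"y":0,"z":0,"roll":0,"claw":100},
  ],
)

```text
t: 7.3
position: [0.5546, 0.0075, 0.0837]
tool_rot: [[0.141, 0.99, -0.001], [0.99, -0.141, -0.003], [-0.003, -0.0, -1.0]]
contact_force: [-4.2, -1.9, 11.0]
grip_width: 0.0854
```

```bash
python3 - <<'E'
from h import *
tin('scene')
s=ctrl.state();print(s['position'],s['contact_force'])
E
```

```text
scene conf 0.94 n 1378 tin rest-x -7.1 rest-y 68.7 mm, len 116.6, ang to rest -0.92 deg, z 49.0, world [0.5611 0.0311]
[0.55467637 0.00803767 0.08373336] [-2.61138497 -1.50443684 11.34889629]
```

The tin is at rest-y 69 mm and has rolled about 1.46 rad. I'll lift off, go back behind it and check that it stayed put.

Call:
servo_tool(
  plan=[
    {"x":0,"y":0,"z":15,"roll":0,"claw":100},
    {"x":0,"y":0,"z":20,"roll":0,"claw":100},
    {"x":5,"y":28,"z":0,"roll":0,"claw":100},
    {"x":5,"y":28,"z":0,"roll":0,"claw":100},
    {"x":5,"y":27,"z":0,"roll":0,"claw":100},
    {"x":0,"y":2,"z":-20,"roll":0,"claw":100},
    {"x":0,"y":0,"z":-24,"roll":0,"claw":100},
    {"x":0,"y":0,"z":0,"roll":0,"claw":100},
  ],
)

```text
t: 8.4
position: [0.5691, 0.0946, 0.0727]
tool_rot: [[0.139, 0.99, -0.003], [0.99, -0.139, -0.001], [-0.002, -0.003, -1.0]]
contact_force: [-0.5, -1.0, -0.1]
grip_width: 0.0856
```

```bash
python3 - <<'E'
from h import *
tin('scene');tin('scene')
s=ctrl.state();print(s['position'],s['contact_force'])
E
```

```text
scene conf 0.83 n 2397 tin rest-x -8.3 rest-y 68.8 mm, len 118.6, ang to rest -1.01 deg, z 49.0, world [0.5599 0.0313]
scene conf 0.96 n 2390 tin rest-x -8.2 rest-y 68.8 mm, len 118.7, ang to rest -1.31 deg, z 49.0, world [0.56   0.0313]
[0.57115573 0.09537114 0.07485511] [0.96202917 0.54218255 0.06955984]
```

Call:
servo_tool(
  plan=[
    {"x":-1.1,"y":-8,"z":0,"roll":0,"claw":100},
    {"x":-0.8,"y":-6,"z":0,"roll":0,"claw":100},
    {"x":-0.6,"y":-4.5,"z":0,"roll":0,"claw":100},
    {"x":-0.6,"y":-4.5,"z":1,"roll":0,"claw":100},
    {"x":-1.2,"y":-9,"z":2.7,"roll":0,"claw":100},
    {"x":-1.3,"y":-9.3,"z":2.5,"roll":0,"claw":100},
    {"x":-1.3,"y":-9.5,"z":2.1,"roll":0,"claw":100},
    {"x":-1.4,"y":-9.8,"z":1.7,"roll":0,"claw":100},
    {"x":-0.8,"y":-5.5,"z":0.7,"roll":0,"claw":100},
    {"x":0,"y":0,"z":0,"roll":0,"claw":100},
  ],
)

```text
t: 9.85
position: [0.5611, 0.0282, 0.085]
tool_rot: [[0.14, 0.99, 0.0], [0.99, -0.14, -0.001], [-0.001, 0.0, -1.0]]
contact_force: [-1.7, 2.5, 6.4]
grip_width: 0.0853
```

```bash
python3 - <<'E'
from h import *
tin('scene')
s=ctrl.state();print(s['position'],s['contact_force'])
E
```

```text
scene conf 0.87 n 2195 tin rest-x -8.7 rest-y 46.1 mm, len 118.4, ang to rest -0.85 deg, z 49.0, world [0.5568 0.0088]
[0.56117868 0.02876022 0.08496325] [-1.85594715  1.04909357  6.83494335]
```

Call:
servo_tool(
  plan=[
    {"x":-1,"y":-7,"z":0.8,"roll":0,"claw":100},
    {"x":-1,"y":-7,"z":0.3,"roll":0,"claw":100},
    {"x":0,"y":0,"z":0,"roll":0,"claw":100},
    {"x":0,"y":0,"z":15,"roll":0,"claw":100},
    {"x":2,"y":15,"z":10,"roll":0,"claw":100},
    {"x":3,"y":20,"z":0,"roll":0,"claw":100},
    {"x":2,"y":15,"z":-15,"roll":0,"claw":100},
    {"x":0,"y":0,"z":-24,"roll":0,"claw":100},
    {"x":0,"y":0,"z":0,"roll":0,"claw":100},
  ],
)

```text
t: 11.08
position: [0.5639, 0.0663, 0.0688]
tool_rot: [[0.137, 0.991, -0.006], [0.991, -0.137, -0.001], [-0.002, -0.005, -1.0]]
contact_force: [-0.6, -0.8, 0.1]
grip_width: 0.0857
```

```bash
python3 - <<'E'
from h import *
tin('scene');tin('scene')
s=ctrl.state();print(s['position'],s['contact_force'])
E
```

```text
scene conf 0.65 n 2433 tin rest-x -9.1 rest-y 38.7 mm, len 118.6, ang to rest -1.20 deg, z 49.0, world [0.5555 0.0015]
[0.56660271 0.06559279 0.07181544] [ 0.0263327  -0.07580301 -0.84711693]
```

The tin is at rest-y 38.7 mm, just before the near bar. Now the climbing stroke, with the bar's 3 mm rise added to the path.

Call:
servo_tool(
  plan=[
    {"x":-1.1,"y":-8,"z":0,"roll":0,"claw":100},
    {"x":-0.8,"y":-6,"z":0,"roll":0,"claw":100},
    {"x":-0.7,"y":-5,"z":0,"roll":0,"claw":100},
    {"x":-0.6,"y":-4.5,"z":1.2,"roll":0,"claw":100},
    {"x":-1.2,"y":-9,"z":3.2,"roll":0,"claw":100},
    {"x":-1.3,"y":-9.2,"z":3.5,"roll":0,"claw":100},
    {"x":-0.7,"y":-5,"z":1.6,"roll":0,"claw":100},
    {"x":0,"y":0,"z":0,"roll":0,"claw":100},
  ],
)

```text
t: 12.28
position: [0.56, 0.0195, 0.0826]
tool_rot: [[0.138, 0.99, 0.001], [0.99, -0.138, 0.001], [0.001, 0.001, -1.0]]
contact_force: [-2.1, 3.3, 10.6]
grip_width: 0.0853
```

```bash
python3 - <<'E'
from h import *
tin('scene')
s=ctrl.state();print(s['position'],s['contact_force'])
E
```

```text
[0.56003649 0.01993618 0.08245253] [-1.84036632  3.61281222  9.47696736]
```

```bash
python3 - <<'E'
from h import *
tin('scene');tin('scene');tin('side')
E
```

```text
scene conf 0.74 n 2426 tin rest-x -9.4 rest-y 24.5 mm, len 118.7, ang to rest -1.18 deg, z 50.8, world [ 0.5535 -0.0125]
scene conf 0.73 n 2404 tin rest-x -9.3 rest-y 24.5 mm, len 118.4, ang to rest -1.02 deg, z 50.8, world [ 0.5536 -0.0125]
side conf 0.62 n 1078 tin rest-x -12.6 rest-y 21.9 mm, len 117.3, ang to rest -0.88 deg, z 51.9, world [ 0.5501 -0.0148]
```

The tin is on top of the near bar (rest-y 24.5 mm, centre 1 to 2 mm higher). I'll continue over it and down into the frame.

Call:
servo_tool(
  plan=[
    {"x":-0.7,"y":-4.8,"z":1,"roll":0,"claw":100},
    {"x":-0.7,"y":-4.8,"z":1,"roll":0,"claw":100},
    {"x":-1,"y":-7,"z":0.9,"roll":0,"claw":100},
    {"x":-1,"y":-7,"z":0.2,"roll":0,"claw":100},
    {"x":-1,"y":-7,"z":-0.1,"roll":0,"claw":100},
    {"x":-1,"y":-7,"z":-0.5,"roll":0,"claw":100},
    {"x":-0.8,"y":-6,"z":-0.6,"roll":0,"claw":100},
    {"x":0,"y":0,"z":0,"roll":0,"claw":100},
    {"x":0,"y":0,"z":0,"roll":0,"claw":100},
  ],
)

```text
t: 13.8
position: [0.5539, -0.0256, 0.0862]
tool_rot: [[0.138, 0.99, 0.002], [0.99, -0.138, -0.002], [-0.001, 0.002, -1.0]]
contact_force: [-5.5, 0.5, 27.6]
grip_width: 0.0856
```

```bash
python3 - <<'E'
from h import *
tin('scene');tin('scene');tin('side')
s=ctrl.state();print(s['position'],s['contact_force'])
E
```

```text
scene conf 0.76 n 2092 tin rest-x -9.7 rest-y 1.5 mm, len 118.3, ang to rest -0.71 deg, z 49.0, world [ 0.5506 -0.0354]
scene conf 0.56 n 2055 tin rest-x -9.8 rest-y 1.6 mm, len 118.9, ang to rest -0.57 deg, z 49.0, world [ 0.5505 -0.0352]
side conf 0.85 n 1307 tin rest-x -13.3 rest-y -1.8 mm, len 117.1, ang to rest -0.86 deg, z 49.0, world [ 0.5466 -0.0382]
[ 0.55388503 -0.02555282  0.08620869] [-5.87225991  0.53001136 27.44783216]
```

Settled at rest-y of about 0 and table height. I'll lift straight off, back away upward and verify.

Call:
servo_tool(
  plan=[
    {"x":0,"y":0,"z":6,"roll":0,"claw":100},
    {"x":0,"y":0,"z":20,"roll":0,"claw":100},
    {"x":0,"y":0,"z":40,"roll":0,"claw":100},
    {"x":0,"y":10,"z":50,"roll":0,"claw":100},
    {"x":0,"y":50,"z":20,"roll":0,"claw":100},
    {"x":0,"y":50,"z":0,"roll":0,"claw":100},
    {"x":0,"y":50,"z":0,"roll":0,"claw":100},
    {"x":0,"y":0,"z":0,"roll":0,"claw":100},
  ],
)

```text
t: 15.1
position: [0.5529, 0.1403, 0.2192]
tool_rot: [[0.131, 0.991, 0.0], [0.991, -0.131, 0.003], [0.003, -0.0, -1.0]]
contact_force: [-0.5, -1.3, -0.3]
grip_width: 0.0852
```

```bash
python3 - <<'E'
from h import *
tin('scene','end',box=(180,380,150,300,4));tin('scene');tin('side')
for c,n in(('scene','small_tin'),('scene','cup')):
    for r in spotter.look_for(c,n)[:1]:print(n,np.round(r['point'],3),round(r['conf'],2))
s=ctrl.state();print(s['t'],s['position'],s['contact_force'])
E
```

```text
scene conf 0.76 n 2395 tin rest-x -9.7 rest-y 0.1 mm, len 118.3, ang to rest -0.98 deg, z 49.0, world [ 0.5504 -0.0367]
scene conf 0.92 n 2401 tin rest-x -9.1 rest-y 0.0 mm, len 117.1, ang to rest -0.85 deg, z 49.0, world [ 0.551  -0.0369]
side conf 0.62 n 1073 tin rest-x -13.2 rest-y -2.9 mm, len 117.2, ang to rest -0.92 deg, z 49.1, world [ 0.5466 -0.0393]
small_tin [0.496 0.374 0.075] 0.75
cup [ 0.437 -0.379  0.05 ] 0.59
15.5 [0.55381805 0.1337243  0.21885486] [ 0.64417285 -0.53874226  0.30386538]
```

View pics/end.png

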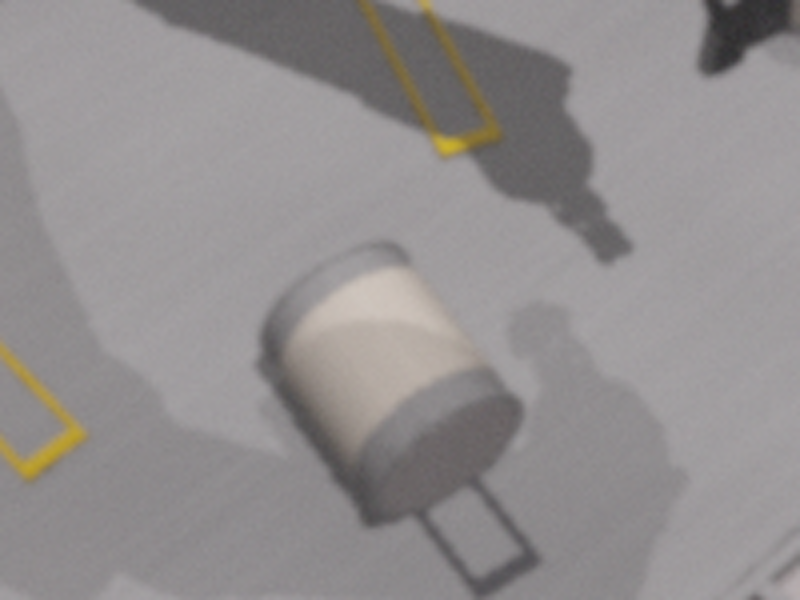

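The tin lies at crop (395,385), centred between the frame's long bars, and the frame's near end shows at (480,545). The gripper is clear of it, top right. I'm handing in.

```bash
python3 -c "
from cell import ctrl
print(ctrl.sign_off())"
```

```text
the job is handed in; nothing more can be done
None
```

The tin is settled between the long bars of the dark steel rest, and I handed the job in after about 15.5 s of robot time; no verdict is reported. I pushed its top half with both open fingertips in three rolling strokes, lifting off between them. The last one took it over the near bar.

- **Tin position:** the scene camera puts it 0 mm from the frame's middle line and the side camera −3 mm (limit 10 mm). Lengthwise the two cameras give −9 and −13 mm (limit 45 mm).
- **Tin angle and height:** its axis is about 0.9° from the bars, and its fitted centre height is about 49 mm. That equals the fit's lower bound, so it only shows the tin is down on the table.
- **Stillness:** repeated looks after lifting off agreed to within a millimetre.
- **Roll:** I worked this out from travel rather than measuring it. 141 mm is about 2.8 rad, and the label line moved forward over the crest as it should.
- **Small tin and cup:** the detector put the small tin about 9 mm from its first reading, mostly in height, and the cup about 3 mm. I put both down to detector noise, since the robot went nowhere near either one low down.
- **Robot:** the gripper is clear of everything. The highest force I read while pushing was about 28 N.
- **Missed check:** one detection failed mid-climb, and repeating it worked.

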